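# Push the bung through the flap of the sanitising bin

## Task

Push the wide cork bung along the steel tray and through the hanging flap so that it drops into the sanitising bin, then draw the fingers back out so that the flap swings fully shut. Only push it with the fingers: do not pick it up. Leave the slim bottle cork, the bottle and the jug where they stand.

Things in the scene. Friction and masses are not known exactly. Their poses are not given: they have to be found in the camera images.
- bin: Stainless sanitising bin with a loading tray in front, fixed to the table. Origin: on the table under the middle of its doorway; x points level from the tray through the doorway into the bin, y to the left of that, z up. The bin lies behind the doorway: inside it reaches to x=161 mm, y=-86 to 86 mm, floor 6 mm above the table; fixed clear lid with a black knob, top 144 mm above the table.
- tray (a point): Middle of the tray's steel surface, 60 mm above the table, at x=-95 mm, y=0 in the bin's frame. The tray spans x=-190 to 0 mm and y=-130 to 130 mm, with a lip 6 mm high along its front and side edges.
- doorway (a point): Middle of the doorway's foot, at tray height (x=0, y=0, z=60 mm in the bin's frame). The opening is 104 mm wide and 70 mm high, in an upright wall 6 mm thick, 180 mm wide, its top 80 mm above the tray. Fingers get through best if they slope forward and down, about 20 degrees from vertical; a few mm past the doorway is enough.
- sill (a point): Middle of the drop-off edge inside the bin, x=22 mm, y=0, z=60 mm in the bin's frame: the tray goes on level through the doorway to this edge. The bung tips over it once its centre is pushed beyond it, and falls to the bin's floor.
- flap (a joint): Thin aluminium flap (98 wide, 66 high, 3 mm thick, 50 g) hung in the doorway from a hinge 8 mm behind the doorway's middle plane and 73 mm above the tray; lower edge 4 mm above the tray. Value in rad: 0 hanging shut, grows as it swings into the bin, at most 1.4; it cannot swing outwards. A light push opens it; it falls shut by itself in about half a second.
- bung_center (a point): Centre of the wide cork bung, an upright plain disc 60 mm in diameter and 40 mm high, about 60 g, standing loose on the tray to the left or right of the doorway's line. The centre is half-way up, 20 mm above the tray.
- cork: Slim bottle cork, 24 mm in diameter and 45 mm high, standing upright and loose on the tray on the other side from the bung. Origin: centre of its underside. Not to be disturbed.
- bottle: Dark wine bottle, 74 mm in diameter, 300 mm high, standing on the table to the right. Origin: centre of its underside. Not to be disturbed.
- jug: Glass measuring jug with a handle, 110 mm in diameter, 110 mm high, standing on the table to the left. Origin: centre of its underside. Not to be disturbed.
There are look-alikes about, which are no part of the job. Of the things shaped like the part that bears bung_center, the cork one is meant.

How it is judged:
On the way, in this order (a step that is already met when the one before it is completed fails the run):
1. the bung, in the doorway, holds the flap open (value of joint flap above 0.6 rad and x of bung_center in the frame of bin above -0.035 m and z of bung_center in the frame of bin above 0.065 m), for 0.05 s.
2. the bung has dropped into the bin (x of bung_center in the frame of bin above 0.04 m and z of bung_center in the frame of bin below 0.055 m), for 0.1 s.
At the end, for the whole second after the job is handed in: The bung lies inside the bin, below the sill (its centre less than 55 mm above the table), the flap hangs shut (within 0.08 rad), and the cork (20 mm), bottle and jug (30 mm) are where they were (all of step 2 and x of bung_center in the frame of bin below 0.16 m and y of bung_center in the frame of bin between -0.086 and 0.086 m and value of joint flap below 0.08 rad and distance of cork from where it was at the start of the episode below 0.02 m and distance of each of bottle, jug from where it was at the start of the episode below 0.03 m); the robot touches nothing.
It fails at once if the bung is lifted (its centre more than 25 mm above its height on the tray) (z of bung_center in the frame of bin above 0.105 m).
It fails at once if the slim cork is moved by more than 20 mm or knocked over (distance of cork from where it was at the start of the episode above 0.02 m or angle between cork's own z axis and vertical above 0.5 rad).
It fails at once if the bottle or the jug is moved by more than 30 mm or knocked over (distance of any of bottle, jug from where it was at the start of the episode above 0.03 m or angle between any of bottle, jug's own z axis and vertical above 0.5 rad).
It also fails if it takes over 48 s, if anything falls off the work surface, if the arm or the gripper's body presses on something with over 40 N, if the wrist force passes 120 N, or if a joint passes its speed limit or range.

## Robot

A 6-joint arm with a two-finger parallel gripper is mounted at the origin on the work surface. World frame = base frame: x ahead of the robot, y to its left, z up, the work surface at z = 0. Lengths are in m, angles in rad, forces in N, time in s.
With the tool pointing down it reaches from about 0.375 to 0.9 m from the base axis. Payload 3.1 kg.
Tool frame: the origin (TCP) lies between the finger pads; the fingertips stand 8 mm ahead of it and the grasp point (between the pads) lies 11 mm behind it; z points along the fingers, y is the line along which they close (so a half turn about z gives the same grasp; the last joint's range is limited). The gripper opens to 87 mm and grips with 3 to 60 N. Pads are 19 mm wide; open, the fingers measure 117 mm over their backs; the gripper's body (75 mm by 190 mm) begins 51 mm behind the grasp point.
Start: joints at [0.967, 0.527, 1.433, -0, 1.181, -0.178], TCP at [0.258, 0.569, 0.231] pointing down, gripper open.
Joint ranges: [-3.08, 3.08], [-0.75, 2.2], [0.22, 2.44], [-1.43, 4.57], [0, 2.65], [-2.85, 2.85]. Speed limits (rad/s): [2.79, 2.79, 3.14, 3.14, 3.14, 3.14].

## Interface

Orientations are given as a unit quaternion [x, y, z, w].
In Python, from rig import robot, vision, job gives the robot as it stands.
- The arm moves only by the shell command python3 -m handwheel 'ROWS' [OPENING] [FORCE]. ROWS is JSON, a list of rows, each a list of 4 numbers: the shift along the tool's x, y, z as a fraction of full scale, then the turn about the tool's z as a fraction of full scale. A call has 1 to 20 rows; each row is the pose to reach, as a shift and turn from the pose commanded when the call began, along the tool's axes at that moment, turning the shorter way round; what a row does not reach only later rows make up. Full scale, the value 1, is 300 mm for a shift and 2 pi rad for a turn. A row lasts 1/12 s, in which the tool goes at most 41.7 mm and 7.16 degrees, less where a joint would pass 70% of its speed; a pose out of reach is approached as far as the arm can. A call with a number of a shift or a turn outside -1 to 1 is refused whole. A call with a gripper value outside its range is refused whole. OPENING is the opening in per cent of the stroke, from 0 (shut) to 100 (fully open), set as the call begins (- or left out, the last holds). The fingers move at their own pace and stop on an object; FORCE is the grip in N (left out, the last holds). Time passes only in rows, so rows that repeat a pose let the fingers close. It gives the time, the measured TCP pose, the force, the opening and the grip force at its end, in the units of the state.
- robot.get_obs(): the state, without advancing time (a new reading comes with each control period).
- vision.camera(name): name is "scene" or "side" or "wrist"; returns a dict with "frame" (400x640x3 uint8, red, green, blue), "K" (3x3 intrinsics, pixels), "cam_to_world" (4x4, takes a point from camera to world coordinates); the wrist camera has in their place "hand_eye" (4x4, takes a point from camera to tool coordinates, whose origin is the TCP and whose axes are the flange's). Camera axes: x right, y down, z forward; pixel columns grow to the right and rows downward; lengths in m; the calibration is good to about 2 mm. A picture is of the moment at which its call begins: read the wrist's pose just before it. There is no depth.
- job.hand_in(): hands the job in; it is judged then, once.
Trained networks look in the newest picture that a camera, given by its name, has taken for a name from the list of things; names that differ only in an ending like _2 or _b are one class to them, and where a whole thing is asked for, a point or a joint stands for the part that bears it (a point fixed in the world has none). Each returns a list of dicts, best first, with "conf" (0 to 1); they miss things now and then, are a little off and sometimes report something else, mostly with a low value. They report only what shows in the picture. A call takes as long as a camera call. They do not tell look-alikes from the thing itself.
- vision.look_for(camera, label): "point" ([row, column] in pixels, amid what is visible of it).
- vision.outline_of(camera, label): "mask" (400x640 bool, what is visible of it) and "point" ([row, column] in pixels, amid what is visible of it).
The state is a dict: "time": time; "q": joint angles; "joint_velocities": joint speeds; "joint_torque": joint torques, N m; "position": TCP position; "tool_rot": TCP orientation; "ft_force": force on the tool from outside, world axes, zero at the start; "moment": the same for the moment, N m; "grip_width": finger opening in m; "grip_force": force on a finger pad.
Only numpy, scipy, OpenCV 4.12 (cv2) and the standard library are available. Lean on these libraries where they do the work, as an engineer would, in place of code of your own. Each camera call takes 0.05 s, during which the arm holds its last target. There are 200 camera calls.

## Working session

There is one attempt and no reset: what is moved stays moved. The work goes in short steps, Python scripts to look and compute and a shell command to move; the robot and the scene stay as the last step left them, time stands still between calls to the robot, and variables do not carry over. Pictures are saved under pics/ and viewed, at most 10 in all, crops included, and the job is handed in when it is done.

```bash
mkdir -p pics; cat > h.py <<'E'
import numpy as np, cv2
from rig import robot, vision, job
def ray(c,rc):
    K=c["K"];T=c["cam_to_world"];d=T[:3,:3]@np.linalg.solve(K,[rc[1],rc[0],1.]);return T[:3,3],d
def atz(c,rc,z):
    o,d=ray(c,rc);return o+d*(z-o[2])/d[2]
E
python3 - <<'E'
from h import *
o=robot.get_obs();print(o["time"],o["position"],o["tool_rot"])
for n in("scene","side"):
    c=vision.camera(n);cv2.imwrite(f"pics/{n}0.png",c["frame"][:,:,::-1]);print(n,c["cam_to_world"].round(3).tolist(),c["K"].round(1).tolist())
    for l in("bung_center","cork","bin","flap","bottle","jug"):
        print(l,[(np.round(d["point"]).tolist(),round(d["conf"],2),atz(c,d["point"],.08).round(3).tolist()) for d in vision.look_for(n,l)])
E
```

```text
0.0 [0.25770866 0.56861927 0.22955945] [ 2.11290740e-01  9.77422656e-01 -9.99914458e-04 -4.17571449e-04]
scene [[0.847, 0.429, -0.312, 0.926], [0.531, -0.678, 0.508, -0.597], [0.006, -0.597, -0.802, 1.069], [0.0, 0.0, 0.0, 1.0]] [[466.4, 0.0, 325.1], [0.0, 466.4, 204.9], [0.0, 0.0, 1.0]]
bung_center [([224.0, 329.0], 0.94, [0.582, -0.016, 0.08]), ([222.0, 393.0], 0.88, [0.718, 0.076, 0.08])]
cork [([262.0, 294.0], 0.72, [0.568, -0.157, 0.08]), ([312.0, 176.0], 0.24, [0.416, -0.405, 0.08])]
bin [([262.0, 341.0], 0.63, [0.665, -0.097, 0.08])]
flap []
bottle [([315.0, 177.0], 0.56, [0.424, -0.409, 0.08])]
jug [([140.0, 425.0], 0.73, [0.664, 0.389, 0.08])]
side [[-0.998, -0.056, 0.024, 0.56], [-0.059, 0.766, -0.641, 0.799], [0.018, -0.641, -0.767, 1.051], [0.0, 0.0, 0.0, 1.0]] [[393.3, 0.0, 324.6], [0.0, 393.3, 203.0], [0.0, 0.0, 1.0]]
bung_center [([202.0, 329.0], 0.74, [0.578, -0.016, 0.08]), ([244.0, 285.0], 0.56, [0.699, 0.154, 0.08])]
cork []
bin []
flap [([189.0, 306.0], 0.6, [0.654, -0.067, 0.08])]
bottle [([115.0, 370.0], 0.77, [0.439, -0.477, 0.08]), ([187.0, 304.0], 0.73, [0.661, -0.076, 0.08])]
jug [([336.0, 285.0], 0.84, [0.665, 0.43, 0.08])]
```

```bash
sleep 4;ls pics
```

```text
scene0.png
side0.png
```

View pics/scene0.png

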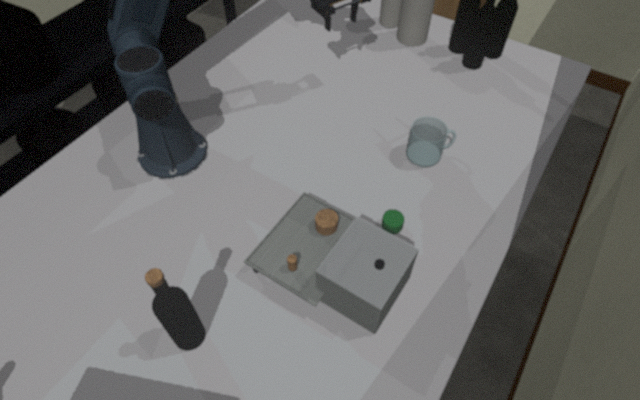

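View pics/side0.png

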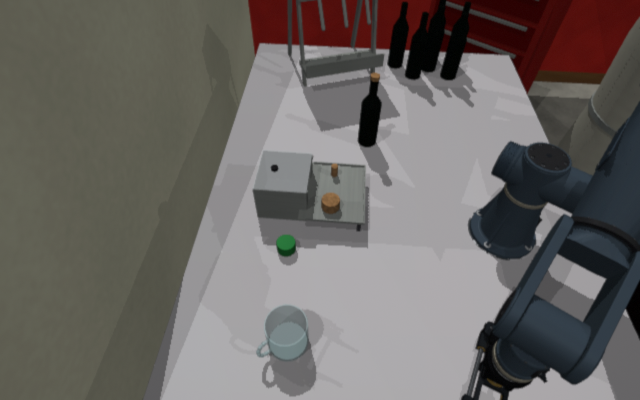

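The scene view shows the cork bung at (224,328) on the tray, the slim cork at (262,293), the bin with its knob at (264,379), and a green look-alike at (221,393) on the table. The side view agrees: bung (203,330), cork (170,334), tray front edge at col ~367. I'll enlarge both to get corner pixels.

```bash
python3 - <<'E'
from h import *
a=cv2.imread("pics/scene0.png")[185:335,235:425];b=cv2.imread("pics/side0.png")[145:235,245:375]
a=cv2.resize(a,None,fx=4,fy=4,interpolation=3);b=cv2.resize(b,None,fx=6,fy=6,interpolation=3)
g=lambda i:np.clip(i.astype(float)*1.5,0,255).astype(np.uint8)
cv2.imwrite("pics/a.png",g(a));cv2.imwrite("pics/b.png",g(b))
E
```

```text
(no output)
```

View pics/a.png

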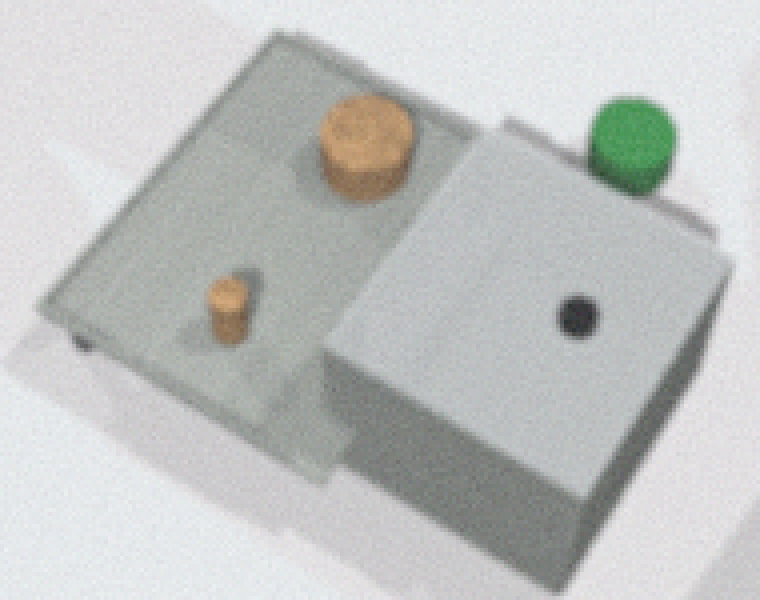

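View pics/b.png

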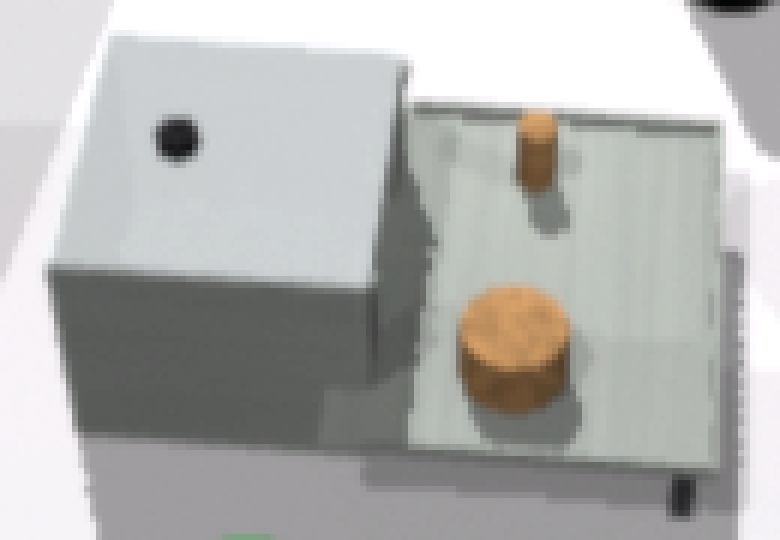

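The enlargements show the tray front corners, the lid corners and the tops of the bung (scene crop 367,133; side crop 515,328) and cork (229,294; 538,122) clearly. Next I fit the bin pose.

```bash
cat > fit.py <<'E'
from h import *
from scipy.optimize import least_squares
C={n:vision.camera(n) for n in("scene","side")}
px=lambda n,u,v:(185+v/4-.4,235+u/4-.4) if n=="scene" else (145+v/6-.4,245+u/6-.4)
obs=[("scene",278,32,-.19,.13,.066),("scene",40,306,-.19,-.13,.066),("scene",325,484,0,-.13,.066),("scene",325,350,0,-.09,.144),("scene",585,498,.165,-.09,.144),("scene",733,262,.165,.09,.144),
("side",720,125,-.19,-.13,.066),("side",716,470,-.19,.13,.066),("side",375,287,0,.09,.144),("side",405,58,0,-.09,.144),("side",50,268,.165,.09,.144),("side",113,36,.165,-.09,.144)]
W=[(atz(C[n],px(n,u,v),z)[:2],np.array([x,y])) for n,u,v,x,y,z in obs]
R=lambda a:np.array([[np.cos(a),-np.sin(a)],[np.sin(a),np.cos(a)]])
f=lambda p:np.concatenate([p[:2]+R(p[2])@b-w for w,b in W])
s=least_squares(f,[.65,-.08,0],loss="soft_l1",f_scale=.004);p=s.x
print("bin",p.round(4),np.degrees(p[2]).round(1));print((f(p).reshape(-1,2)@R(p[2])*1000).round(1).tolist())
for nm,z,L in(("bung",.1,(("scene",367,133),("side",515,328))),("cork",.105,(("scene",229,294),("side",538,122)))):
    for n,u,v in L:
        w=atz(C[n],px(n,u,v),z)[:2];print(nm,n,w.round(4),"bin frame",(R(p[2]).T@(w-p[:2])).round(4))
E
python3 fit.py
```

```text
bin [ 0.6489 -0.0862 -0.0172] -1.0
[[-3.3, 3.9], [-2.7, 0.3], [-24.3, 2.1], [-0.1, 4.4], [0.6, 2.3], [-0.2, 7.7], [-2.6, -5.6], [-1.9, -2.0], [5.9, 0.3], [4.8, -8.9], [3.5, -2.0], [5.1, -6.5]]
bung scene [ 0.5728 -0.0162] bin frame [-0.0773  0.0687]
bung side [ 0.5723 -0.0116] bin frame [-0.0779  0.0732]
cork scene [ 0.5672 -0.1619] bin frame [-0.0804 -0.0771]
cork side [ 0.5668 -0.1619] bin frame [-0.0808 -0.0772]
```

```bash
cat > go.py <<'E'
import sys
from h import *
from scipy.spatial.transform import Rotation as Ro
# target: bin-frame x,y (m), world z, angle of tool y in bin frame (deg)
x,y,z,a=map(float,sys.argv[1:5]);p=np.array([.6489,-.0862]);t=-.0172
R2=np.array([[np.cos(t),-np.sin(t)],[np.sin(t),np.cos(t)]])
o=robot.get_obs();R=Ro.from_quat(o["tool_rot"]).as_matrix()
w=np.r_[p+R2@[x,y],z];d=R.T@(w-o["position"])
cur=np.degrees(np.arctan2(R[1,1],R[0,1]));dw=(a+np.degrees(t)-cur+90)%180-90
print("bin now",(R2.T@(o["position"][:2]-p)).round(4),o["position"][2].round(4),"t",o["time"]);print("target",w.round(3),"frac",(d/.3).round(4).tolist(),"turn",round(-dw/360,4))
E
python3 go.py -.0776 .15 .2 0
```

```text
bin now [-0.402   0.6486] 0.2305 t 0.8
target [0.574 0.065 0.2  ] frac [-1.6527, -1.0954, 0.1019] turn 0.185
```

```bash
python3 -m handwheel '[[-0.9,-0.6,0,0.185],[-0.9,-0.6,0,0.185],[-0.9,-0.6,0,0.185],[-0.9,-0.6,0,0.185],[-0.9,-0.6,0,0.185],[-0.9,-0.6,0,0.185],[-0.9,-0.6,0,0.185],[-0.9,-0.6,0,0.185],[-0.9,-0.6,0,0.185],[-0.9,-0.6,0,0.185],[-0.9,-0.6,0,0.185],[-0.9,-0.6,0,0.185]]' 40; python3 go.py -.0776 .15 .2 0
```

```text
time: 1.8
position: [0.4298, 0.2936, 0.2307]
tool_rot: [0.713, 0.701, 0.0, 0.0]
ft_force: [-0.8, 0.1, 0.7]
grip_width: 0.035
grip_force: 0.0
bin now [-0.2256  0.376 ] 0.2307 t 1.8
target [0.574 0.065 0.2  ] frac [-0.7536, 0.4929, 0.1022] turn 0.0001
```

```bash
python3 -m handwheel '[[-0.75,0.49,0.1,0],[-0.75,0.49,0.1,0],[-0.75,0.49,0.1,0],[-0.75,0.49,0.1,0],[-0.75,0.49,0.1,0],[-0.75,0.49,0.1,0],[-0.75,0.49,0.1,0],[-0.75,0.49,0.1,0],[-0.75,0.49,0.1,0],[-0.75,0.49,0.1,0]]'; python3 go.py -.0776 .15 .088 0;  python3 - <<'E'
from h import *
o=robot.get_obs();c=vision.camera("wrist");cv2.imwrite("pics/w1.png",c["frame"][:,:,::-1])
from scipy.spatial.transform import Rotation as Ro
T=np.eye(4);T[:3,:3]=Ro.from_quat(o["tool_rot"]).as_matrix();T[:3,3]=o["position"];c["cam_to_world"]=T@c["hand_eye"]
for l in("bung_center","cork"):
    for d in vision.outline_of("wrist",l): print(l,d["conf"],np.round(d["point"]),atz(c,d["point"],.09).round(4))
E
```

```text
time: 2.63
position: [0.5718, 0.0673, 0.2004]
tool_rot: [0.713, 0.701, -0.0, -0.001]
ft_force: [-0.9, 0.1, 0.0]
grip_width: 0.0345
grip_force: 0.0
bin now [-0.0797  0.1522] 0.2004 t 2.6333
target [0.574 0.065 0.088] frac [-0.0075, 0.0076, 0.3745] turn 0.0002
bung_center 0.98 [141. 440.] [0.68   0.1235 0.09  ]
```

View pics/w1.png

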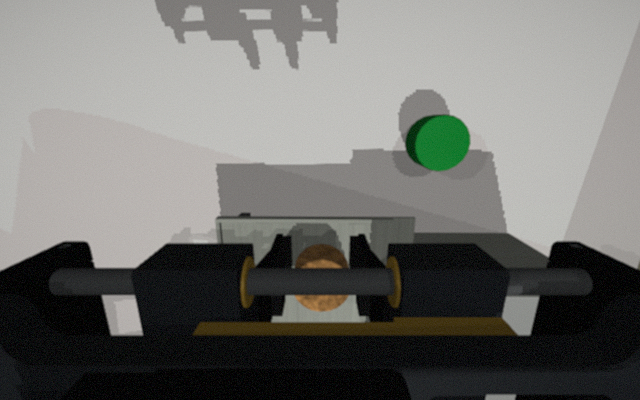

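The wrist view shows the bung at (278,322), centred between the fingers; the green look-alike is off to the side. Descend and push sideways.

```bash
python3 -m handwheel '[[0,0.005,0.1,0],[0,0.005,0.2,0],[0,0.005,0.3,0],[0,0.005,0.35,0],[0,0.005,0.373,0],[0,0.005,0.373,0],[0,0.005,0.373,0]]'; python3 -m handwheel '[[-0.04,0,0,0],[-0.08,0,0,0],[-0.12,0,0,0],[-0.15,0,0,0],[-0.18,0,0,0],[-0.21,0,0,0],[-0.24,0,0,0],[-0.27,0,0,0],[-0.3,0,0,0],[-0.325,0,0,0],[-0.35,0,0,0],[-0.37,0,0,0],[-0.38,0,0,0],[-0.385,0,0,0],[-0.39,0,0,0],[-0.39,0,0,0]]'; python3 go.py -.16 .1 .088 90;  python3 - <<'E'
from h import *
for n in("scene","side"):
    c=vision.camera(n);cv2.imwrite(f"pics/{n}1.png",c["frame"][:,:,::-1])
    for l in("bung_center","cork"):
        print(n,l,[(np.round(d["point"]).tolist(),round(d["conf"],2),atz(c,d["point"],.09).round(3).tolist()) for d in vision.look_for(n,l)])
E
```

```text
time: 3.37
position: [0.5745, 0.0669, 0.0892]
tool_rot: [0.713, 0.701, 0.0, 0.0]
ft_force: [-0.2, -0.4, -0.4]
grip_width: 0.0347
grip_force: 0.0
time: 4.7
position: [0.5721, -0.0508, 0.0886]
tool_rot: [0.713, 0.701, -0.0, -0.0]
ft_force: [0.6, 0.5, 0.3]
grip_width: 0.0346
grip_force: 0.0
bin now [-0.0774  0.034 ] 0.0886 t 4.7
target [0.491 0.017 0.088] frac [0.2198, -0.2755, 0.0021] turn 0.25
scene bung_center [([221.0, 393.0], 0.75, [0.718, 0.071, 0.09]), ([240.0, 312.0], 0.73, [0.574, -0.085, 0.09])]
scene cork [([264.0, 295.0], 0.66, [0.577, -0.163, 0.09])]
side bung_center [([243.0, 287.0], 0.85, [0.692, 0.157, 0.09]), ([191.0, 330.0], 0.55, [0.577, -0.055, 0.09])]
side cork []
```

```bash
python3 -m handwheel '[[0.1,0,0,0],[0.2,0,0,0],[0.2,0,-0.1,0],[0.2,-0.1,-0.2,0],[0.2,-0.2,-0.2,-0.05],[0.1,-0.3,-0.2,-0.1],[0,-0.3,-0.2,-0.15],[-0.11,-0.3,-0.2,-0.2],[-0.11,-0.3,-0.2,-0.25],[-0.11,-0.3,-0.2,-0.25],[-0.11,-0.3,-0.2,-0.25],[-0.11,-0.3,-0.2,-0.25],[-0.11,-0.3,-0.2,-0.25],[-0.11,-0.3,-0.2,-0.25],[-0.11,-0.3,-0.2,-0.25],[-0.11,-0.3,-0.2,-0.25],[-0.11,-0.3,-0.2,-0.25],[-0.11,-0.3,-0.2,-0.25]]' 18; python3 go.py -.165 0 .088 90;  python3 - <<'E'
from h import *
for n in("scene","side"):
    c=vision.camera(n);f=c["frame"][:,:,::-1]
    if n=="scene":cv2.imwrite("pics/c.png",cv2.resize(f[150:330,200:420],None,fx=3,fy=3,interpolation=3))
    for l in("bung_center","cork"):
        print(n,l,[(np.round(d["point"]).tolist(),round(d["conf"],2),atz(c,d["point"],.085).round(3).tolist()) for d in vision.look_for(n,l)])
E
```

```text
time: 6.5
position: [0.4817, -0.0821, 0.1487]
tool_rot: [0.008, 1.0, -0.0, 0.0]
ft_force: [-0.2, -0.6, -0.0]
grip_width: 0.016
grip_force: 0.0
bin now [-0.1673  0.0012] 0.1487 t 6.5
target [ 0.484 -0.083  0.088] frac [-0.0075, -0.004, 0.2025] turn 0.0003
scene bung_center [([241.0, 316.0], 0.95, [0.583, -0.082, 0.085]), ([222.0, 391.0], 0.62, [0.714, 0.07, 0.085])]
scene cork [([262.0, 294.0], 0.5, [0.57, -0.159, 0.085])]
side bung_center [([188.0, 333.0], 0.66, [0.566, -0.072, 0.085]), ([245.0, 286.0], 0.66, [0.694, 0.162, 0.085])]
side cork [([195.0, 301.0], 0.67, [0.669, -0.036, 0.085]), ([170.0, 333.0], 0.4, [0.571, -0.156, 0.085])]
```

View pics/c.png

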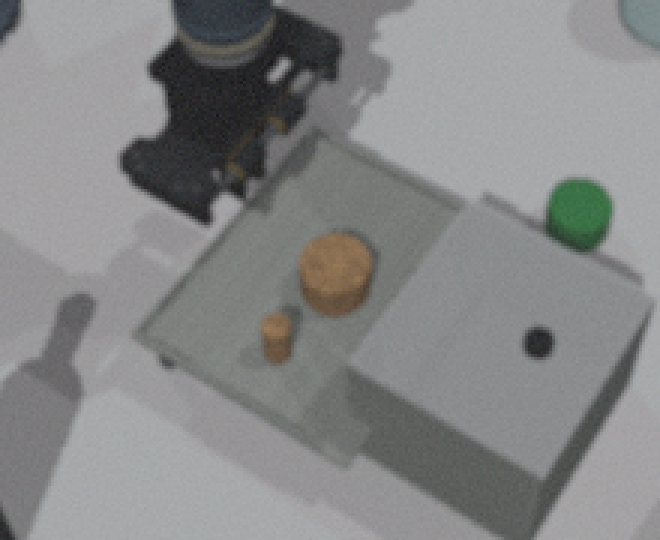

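The crop shows the bung at (260,337) in front of the doorway, the slim cork untouched at (340,276), and the fingers behind the tray's front. Descend and push through.

```bash
python3 -m handwheel '[[0,0,0.1,0],[0,0,0.17,0],[0,0,0.2,0],[0,0,0.2,0],[0,0,0.2,0]]'; python3 -m handwheel '[[-0.05,0,0,0],[-0.1,0,0,0],[-0.15,0,0,0],[-0.18,0,0,0],[-0.21,0,0,0],[-0.25,0,0,0],[-0.3,0,0,0],[-0.35,0,0,0],[-0.4,0,0,0],[-0.45,0,0,0],[-0.5,0,0,0],[-0.5,0,0,0],[-0.5,0,0,0]]'; python3 go.py -.0135 0 .088 90;  python3 - <<'E'
from h import *
for n in("scene","side"):
    c=vision.camera(n);f=c["frame"][:,:,::-1]
    if n=="scene":cv2.imwrite("pics/d.png",cv2.resize(f[150:330,200:420],None,fx=3,fy=3,interpolation=3))
    for l in("bung_center","cork"):
        print(n,l,[(np.round(d["point"]).tolist(),round(d["conf"],2),atz(c,d["point"],.085).round(3).tolist()) for d in vision.look_for(n,l)])
E
```

```text
time: 7.22
position: [0.4816, -0.0822, 0.0885]
tool_rot: [0.009, 1.0, 0.0, -0.0]
ft_force: [-0.1, 0.8, -0.1]
grip_width: 0.0159
grip_force: 0.0
time: 8.3
position: [0.6316, -0.0847, 0.0888]
tool_rot: [0.009, 1.0, -0.0, 0.0]
ft_force: [-1.0, -0.6, 0.2]
grip_width: 0.0155
grip_force: 0.0
bin now [-0.0173  0.0012] 0.0888 t 8.3
target [ 0.635 -0.086  0.088] frac [-0.0127, -0.0039, 0.0026] turn 0.0
scene bung_center [([225.0, 393.0], 0.76, [0.722, 0.065, 0.085])]
scene cork [([265.0, 293.0], 0.45, [0.574, -0.167, 0.085])]
side bung_center [([196.0, 303.0], 0.21, [0.663, -0.031, 0.085])]
side cork []
```

View pics/d.png

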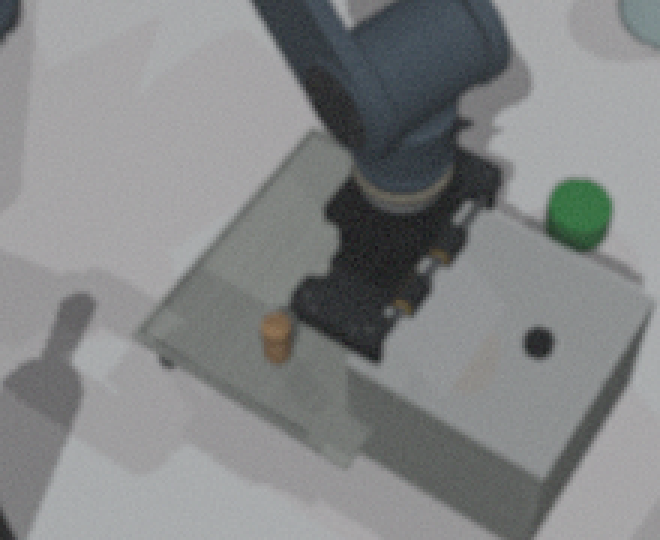

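The arm is at the wall. Through the clear lid a brownish patch shows at crop (375,477), possibly the bung inside the bin. I'll retract and check.

```bash
python3 -m handwheel '[[0.08,0,0,0],[0.2,0,0,0],[0.32,0,0,0],[0.45,0,0,0],[0.45,0,-0.2,0],[0.45,0,-0.3,0],[0.45,0,-0.3,0],[0.45,0,-0.3,0]]'; python3 - <<'E'
from h import *
c=vision.camera("scene");f=c["frame"][:,:,::-1]
g=np.clip((cv2.resize(f[215:320,300:420],None,fx=5,fy=5,interpolation=3).astype(float)-70)*2,0,255);cv2.imwrite("pics/e.png",g)
p=np.array([.6489,-.0862])
for z in(.026,.036,.046,.08,.1):print(z,atz(c,(275.5,358.5),z)[:2]-p)
E
```

```text
time: 9.27
position: [0.4988, -0.0835, 0.182]
tool_rot: [0.009, 1.0, -0.002, 0.004]
ft_force: [-0.0, -0.4, -0.1]
grip_width: 0.0156
grip_force: 0.0
0.026 [0.05849835 0.00781468]
0.036 [0.06059359 0.00283993]
0.046 [ 0.06268884 -0.00213483]
0.08 [ 0.06981268 -0.01904899]
0.1 [ 0.07400317 -0.0289985 ][ WARN:0@2.965] global loadsave.cpp:1063 imwrite_ Unsupported depth image for selected encoder is fallbacked to CV_8U.
```

View pics/e.png

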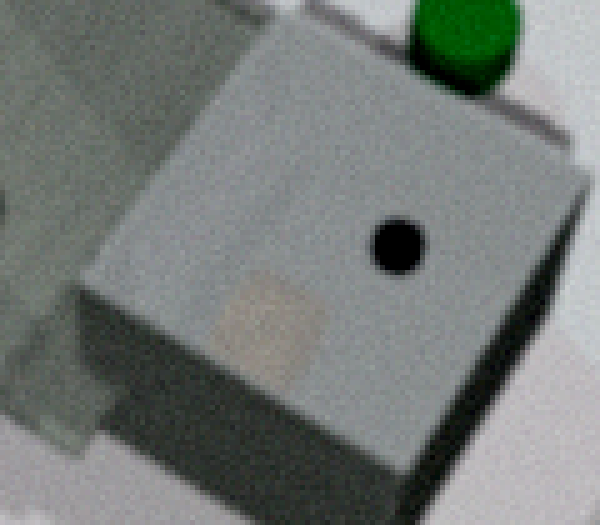

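Through the lid the bung shows as a brown patch at crop (268,328), inside the bin. I'll triangulate its height against the side view.

```bash
python3 -m handwheel '[[0,0,0,0],[0,0,0,0],[0,0,0,0],[0,0,0,0],[0,0,0,0],[0,0,0,0]]'|head -2; python3 - <<'E'
from h import *
p=np.array([.6489,-.0862]);rays=[]
for n,(r0,r1,c0,c1) in(("scene",(250,300,320,400)),("side",(150,220,250,312))):
    c=vision.camera(n);f=c["frame"].astype(float);rb=cv2.GaussianBlur(f[:,:,0]-f[:,:,2],(0,0),1.2)[r0:r1,c0:c1]
    m=(rb>np.median(rb)+8).astype(np.uint8);k,l,s,ce=cv2.connectedComponentsWithStats(m)
    i=1+np.argmax(s[1:,4]);rc=(ce[i][1]+r0,ce[i][0]+c0);print(n,s[i],rc);rays.append(ray(c,rc))
    print([(z,(atz(c,rc,z)[:2]-p).round(3).tolist()) for z in(.026,.036,.05,.08)])
A=sum(np.eye(3)-np.outer(d,d)/(d@d) for o,d in rays);b=sum((np.eye(3)-np.outer(d,d)/(d@d))@o for o,d in rays)
print(np.linalg.solve(A,b)-np.r_[p,0])
for l in("cork","flap"):print(l,[(d["point"],d["conf"],atz(c,d["point"],.085)) for d in vision.look_for("side",l)])
E
```

```text
time: 9.82
position: [0.4964, -0.0824, 0.178]
scene [28 31 11  9 72] (np.float64(284.44444444444446), np.float64(353.1666666666667))
[(0.026, [0.06, -0.021]), (0.036, [0.062, -0.026]), (0.05, [0.065, -0.032]), (0.08, [0.071, -0.046])]
side [37 33 10  8 64] (np.float64(186.875), np.float64(291.8125))
[(0.026, [0.062, -0.036]), (0.036, [0.061, -0.027]), (0.05, [0.059, -0.014]), (0.08, [0.054, 0.013])]
[ 0.06130631 -0.02589323  0.03659023]
cork [([170.9, 332.1], 0.59, array([ 0.57310703, -0.15266588,  0.085     ]))]
flap [([190.0, 304.3], 0.74, array([ 0.66016649, -0.05804671,  0.085     ]))]
```

```bash
python3 -c "
from rig import job
print(job.hand_in())"
```

```text
the job is handed in; nothing more can be done
None
```

I pushed the bung through the flap and handed the job in. The bung was measured lying on the bin floor, its centre about 37 mm above the table, with the fingers drawn back and the slim cork standing where it was. I did not measure the flap's angle, the bottle or the jug at the end, and the hand-in gave no verdict.

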